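Seat the railing-post cover rose on its pin

ROBOT

A 7-joint arm with a two-finger parallel gripper is mounted at the origin on the work surface. World frame = base frame: x ahead of the robot, y to its left, z up, the work surface at z = 0. Lengths are in m, angles in rad, forces in N, time in s.
With the tool pointing down it reaches from about 0.4 to 0.85 m from the base axis. Payload 4.5 kg.
Tool frame: the origin (TCP) lies on the centre line of the jaws, within the pads' length; the fingertips stand ahead of it and the grasp point (between the pads) lies 3 mm ahead of it (r.finger_overhang is the z of the fingertips in the tool frame, in m); z points along the fingers, y is the direction in which the jaws open and shut (so a half turn about z gives the same grasp; the last joint's range is limited). The gripper opens to 88 mm and grips with 3 to 60 N. Pads are 18 mm wide; open, the fingers measure 123 mm over their backs; the gripper's body (75 mm by 187 mm) begins 45 mm behind the grasp point.
Start: joints at [1.313, 0.689, -0.195, 1.565, 0.157, 0.902, -0.215], TCP at [0.18, -0.599, 0.261] pointing down, gripper open.
Joint ranges: [-3.01, 3.01], [-0.46, 2.08], [-1.47, 1.51], [0.13, 2.56], [-1, 4.14], [0.04, 2.09], [-2.66, 2.66]. Speed limits (rad/s): [2.57, 2.57, 3.14, 3.14, 3.14, 3.14, 3.14].

INTERFACE

Orientations are given as a unit quaternion [x, y, z, w].
In Python, from plant import get_state, snapshot, camera_model, workorder, boxes_of, mark_of, r gives the robot as it stands.
- The arm moves only by the tool jog_arm, never from a script. Its argument "rows" is a list of rows, each a list of 2 entries, a list of its own where there are three numbers: the shift along the tool's x, y, z normalised to -1 to 1, where 1 is 75 cm, then the turn about the tool's z normalised to -1 to 1, where 1 is 2 rad. A call has 1 to 20 rows; each row is the pose to reach, as a shift and turn from the pose commanded when the call began, along the tool's axes at that moment; what a row does not reach only later rows make up. A row lasts 1/12 s, in which the tool goes at most 41.7 mm and 7.16 degrees, less where a joint would pass 70% of its speed; a pose out of reach is approached as far as the arm can. A call with a number of a shift or a turn outside -1 to 1 is refused whole. A call with a gripper value outside its range is refused whole. "gripper" is the finger opening in mm, from 0 to 88.1, set as the call begins (left out, the last holds). The fingers move at their own pace and stop on an object; "newtons" is the grip in N (left out, the last holds). Time passes only in rows, so rows that repeat a pose let the fingers close. It gives the time, the measured TCP pose, the force and the opening at its end, in the units of the state.
- get_state(): the state, without advancing time (a new reading comes with each control period).
- snapshot(name): name is "scene" or "top" or "wrist"; returns the picture (480x640x3 uint8, red, green, blue); there is no depth.
- camera_model(name): a dict with "mtx" (3x3 intrinsics, pixels), "extrinsics" (4x4, takes a point from camera to world coordinates); the wrist camera has in their place "T_tool_cam" (4x4, takes a point from camera to tool coordinates, whose origin is the TCP and whose axes are the flange's). Camera axes: x right, y up, looking along -z (the intrinsics and any distortion apply to the point x, -y, -z); pixel columns grow to the right and rows downward; lengths in m; the calibration is good to about 2 mm. A picture is of the moment at which its call begins: read the wrist's pose just before it. camera_model takes no time and is no camera call.
- workorder.finish_job(): hands the job in, once; it reports no verdict.
Trained networks look in the newest picture that a camera, given by its name, has taken for a name from the list of things; names that differ only in an ending like _2 or _b are one class to them, and where a whole thing is asked for, a point or a joint stands for the part that bears it (a point fixed in the world has none). Each returns a list of dicts, best first, with "p" (0 to 1); they miss things now and then, are a little off and sometimes report something else, mostly with a low value. They report only what shows in the picture. A call takes as long as a camera call.
- boxes_of(thing, camera): "rect" ([left, top, right, bottom] in pixels, round what is visible of it).
- mark_of(thing, camera): "pixel" ([row, column] in pixels: a listed point, or the origin of a listed thing).
The state is a dict: "clock": time; "q": joint angles; "qd": joint speeds; "joint_torque": joint torques, N m; "tool_pos": TCP position; "eef_rot": TCP orientation; "contact_force": force on the tool from outside, world axes, zero at the start; "moment": the same for the moment, N m; "opening": opening from 0.0 (shut) to 1.0 (fully open).
Only numpy, scipy, OpenCV 4.12 (cv2) and the standard library are available. Lean on these libraries where they do the work, as an engineer would, in place of code of your own. Each camera call takes 0.05 s, during which the arm holds its last target.

TASK

Fit the cover rose of the railing post: with a fingertip, turn the round brass rose on its post until the notch in its rim lines up with the red locating pin, then press it down until it is fully home over the pin. Only push and press it, do not lift the rose or pick anything up, and leave everything else on the table where it is. Finish clear of everything.

Things in the scene. Friction and masses are not known exactly. Their poses are not given: they have to be found in the camera images.
- fixture: Fixed work board of plywood, 200 x 200 x 18 mm, with a dark round iron flange (170 mm across, top face 26 mm above the table) and in its middle an upright steel post stub 30 mm across whose top is 63 mm above the table. Origin on the table under the post's axis, z up; its x axis points along the locating pin, away from the post. Board and flange do not move.
- pin (a point): Red locating pin fixed to the flange: a round 8 mm bar lying radially, its ends 48 and 80 mm from the post's axis, so that its outer 22 mm show beyond the rose's rim. This point is on the pin's top, 34 mm above the table and 52 mm from the post's axis.
- notch (a point): Notch cut right through the rose's rim: 12 mm wide, open to the outside, from 46 mm out from the axis to the rim. This point is the notch's middle, level with the rose's flat top face, 52 mm from the axis. When the notch is in line it is straight above pin.
- rose_center (a point): Centre of the brass cover rose, on the post's axis, level with the rose's flat top face. The rose is a disc 116 mm across and 8 mm thick with two raised ribs on top. At the start its top face is 44.5 mm above the table (underside 2.5 mm above the pin's top); fully home it is 34.5 mm above the table, about flush with the pin's top.
- rib_left (a point): One of the two raised ribs on the rose, 90 degrees counter-clockwise (seen from above) from the notch: a bar lying radially, 10 mm wide, 26 mm long (26 to 52 mm from the axis), standing 13 mm above the flat top face. This point is mid-length, about on its top, 39 mm from the axis. Pushing a rib sideways with a fingertip turns the rose.
- rib_right (a point): The other, same rib, 90 degrees clockwise (seen from above) from the notch.
- rose_turn (a joint): Turn of the rose about the post, rad, growing counter-clockwise seen from above; 0 (or any full turn) is the notch exactly in line with the pin. It can be turned endlessly either way; it takes about 0.06 N m (1.5 N on a rib) and stops where it is left. The notch clears the pin within about 0.035 rad either way.
- rose_depth (a joint): How far the rose has been pressed down its post, m: 0 at the start, 0.010 fully home, negative if lifted. A rubber grip ring holds it wherever it is left; about 7 N presses it down, anywhere on its flat top. Unless the notch is in line, the rim lands on the pin after 2.5 mm and goes no further.
- finial: Loose brass finial (turned knob), 32 mm across and 34 mm high, standing on a corner of the work board; not needed now. Origin under its centre.
- toolbox: Blue plastic toolbox, 346 x 176 x 147 mm with a handle up to 180 mm. Origin under its centre.
- dispenser: Clear acrylic tape dispenser with a roll, 150 x 55 x 90 mm. Origin under its centre.
- square: Aluminium square lying flat, blade 200 mm, stock 130 mm, up to 12 mm thick. Origin under the corner.
- vase: White ceramic vase of pencils, 84 mm across, 108 mm high, pencils up to 170 mm. Origin under its centre.
- clamp: Steel spring clamp with orange grips, lying flat, about 125 x 60 x 24 mm. Origin under its pivot.
- screwdriver: Red-handled screwdriver lying flat, about 200 mm long.

How it is judged:
By the outcome, as a careful person would: the job done as asked, in the order asked, and still so for the second after the job is handed in, with the robot touching nothing.
It also fails if it takes over 48 s, if anything falls off the work surface, if the arm or the gripper's body presses on something with over 40 N, if the wrist force passes 120 N, or if a joint passes its speed limit or range.

## Working session

There is one attempt and no reset: what is moved stays moved. The work goes in short steps, Python scripts to look and compute and a tool call to move; the robot and the scene stay as the last step left them, time stands still between calls to the robot, and variables do not carry over. Pictures are saved under pics/ and viewed, and the job is handed in when it is done.

Besides the shell and the picture viewer there is one more tool, called after "Call:" by a JSON object that holds its "op" and its "data". jog_arm: Moves the arm, as the interface text tells. Scaled input: -1 to 1 covers 75 cm each way for a shift and 2 rad each way for a turn. Its arguments: {"type":"object","properties":{"rows":{"type":"array"},"gripper":{"type":"number"},"newtons":{"type":"number"}},"required":["rows"]}

```bash
mkdir -p pics
cat > h.py <<'E'
import numpy as np, cv2
from plant import get_state, snapshot, camera_model, workorder, boxes_of, mark_of, r
from scipy.spatial.transform import Rotation as R
def ext(c):
    m=camera_model(c)
    if 'extrinsics' in m: return m,np.array(m['extrinsics'])
    s=get_state();T=np.eye(4);T[:3,:3]=R.from_quat(s['eef_rot']).as_matrix();T[:3,3]=s['tool_pos']
    return m,T@np.array(m['T_tool_cam'])
def ray(c,row,col,z):
    m,T=ext(c);K=np.array(m['mtx'])
    d=np.array(m.get('distortion',m.get('dist',np.zeros(5))),float)
    u=cv2.undistortPoints(np.array([[[col,row]]],float),K,d)[0,0]
    v=T[:3,:3]@np.array([u[0],-u[1],-1]);o=T[:3,3]
    return o+v*(z-o[2])/v[2]
def save(c,n):
    im=snapshot(c);cv2.imwrite(f'pics/{n}.png',im[:,:,::-1]);return im
E
python3 - <<'E'
from h import *
s=get_state();print({k:np.round(v,4) for k,v in s.items()},r.finger_overhang)
for c in ['scene','top']: 
    save(c,c+'0');m=camera_model(c);print(m)
    for t,z in [('pin',.034),('notch',.0445),('rose_center',.0445),('rib_left',.0575),('rib_right',.0575),('finial',.018),('fixture',0)]:
        for d in mark_of(t,c)[:2]: print(c,t,round(d['p'],2),np.round(d['pixel']),np.round(ray(c,*d['pixel'],z),4))
print(camera_model('wrist'))
print(get_state()['clock'])
E
```

```text
{'clock': np.float64(0.0), 'q': array([ 1.3128,  0.69  , -0.1945,  1.5664,  0.1573,  0.9025, -0.2151]), 'qd': array([ 0.0008, -0.0007, -0.0017, -0.0009, -0.0004, -0.0005, -0.0005]), 'joint_torque': array([ 4.00000e-04, -5.27557e+01, -1.26660e+00, -1.53427e+01,
       -5.24000e-02,  6.70000e-03,  2.00000e-04]), 'tool_pos': array([ 0.1795, -0.598 ,  0.2599]), 'eef_rot': array([ 9.894e-01,  1.454e-01, -2.000e-04, -9.000e-04]), 'contact_force': array([ 0.7163, -0.2907, -0.5779]), 'moment': array([-0.0428, -0.0542, -0.0035]), 'opening': np.float64(0.9982)} 0.022
{'mtx': array([[575.63211967,   0.        , 328.09674902],
       [  0.        , 575.63211967, 241.11702954],
       [  0.        ,   0.        ,   1.        ]]), 'extrinsics': array([[ 0.79993831, -0.31678624,  0.50965201,  1.31112809],
       [ 0.60002402,  0.43408111, -0.67197081, -0.96209045],
       [-0.0083592 ,  0.84333864,  0.53731747,  0.86340686],
       [ 0.        ,  0.        ,  0.        ,  1.        ]])}
scene pin 0.84 [291. 309.] [ 0.6202 -0.1268  0.034 ]
scene pin 0.6 [231. 433.] [0.7252 0.2871 0.034 ]
scene notch
[... 1225 characters left out ...]
.0758  0.0575]
top rib_right 0.93 [229. 367.] [ 0.6044 -0.1336  0.0575]
top finial 0.63 [240. 312.] [0.5775 0.0209 0.018 ]
top fixture 0.65 [242. 349.] [ 0.5787 -0.0872  0.    ]
{'mtx': array([[385.83530328,   0.        , 321.55457867],
       [  0.        , 385.83530328, 232.53579631],
       [  0.        ,   0.        ,   1.        ]]), 'T_tool_cam': array([[-7.01264478e-04,  9.49831071e-01,  3.12762600e-01,
         8.02561939e-02],
       [ 9.99999669e-01,  5.37335347e-04,  6.10323733e-04,
        -9.68122508e-05],
       [ 4.11646045e-04,  3.12762925e-01, -9.49831134e-01,
        -1.23365019e-01],
       [ 0.00000000e+00,  0.00000000e+00,  0.00000000e+00,
         1.00000000e+00]])}
0.8
```

View pics/scene0.png

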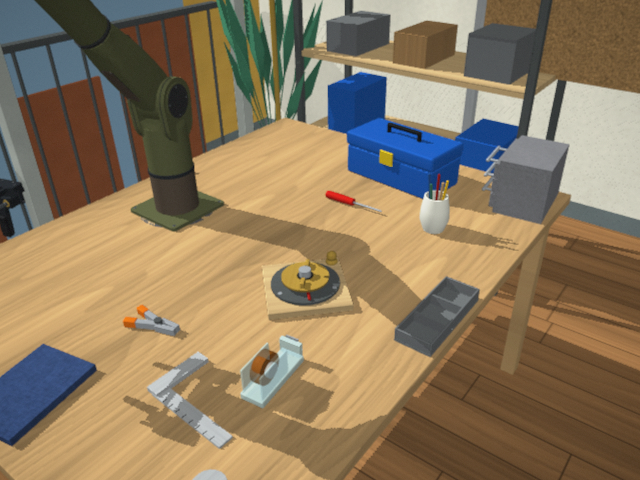

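View pics/top0.png

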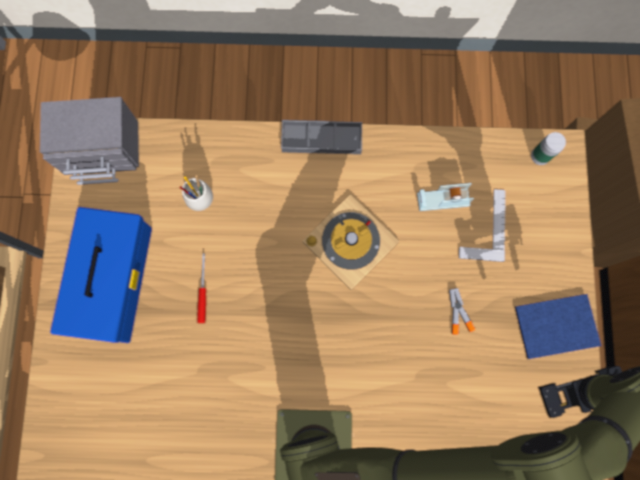

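```bash
python3 -c "
import cv2
a=cv2.imread('pics/scene0.png')[220:340,240:370];b=cv2.imread('pics/top0.png')[190:290,290:400]
cv2.imwrite('pics/c0.png',cv2.hconcat([cv2.resize(a,(400,370),interpolation=2),cv2.resize(b,(400,370),interpolation=2)]))"
```

```text
(no output)
```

View pics/c0.png

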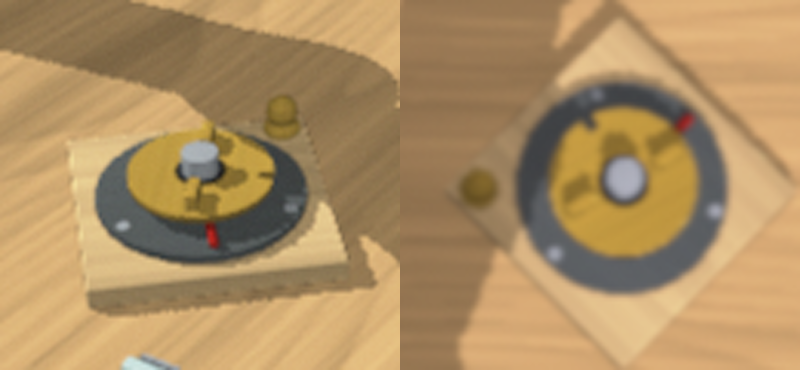

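Call:
{"op": "jog_arm", "data": {"rows": [[[0.12,-0.085,0.007],0],[[0.703,-0.495,0.04],0],[[0.703,-0.495,0.04],0],[[0.703,-0.495,0.04],0],[[0.703,-0.495,0.04],0],[[0.703,-0.495,0.04],0],[[0.703,-0.495,0.04],0],[[0.703,-0.495,0.04],0],[[0.703,-0.495,0.04],0],[[0.703,-0.495,0.04],0],[[0.703,-0.495,0.04],0],[[0.703,-0.495,0.04],0],[[0.703,-0.495,0.04],0],[[0.703,-0.495,0.04],0],[[0.703,-0.495,0.04],0],[[0.703,-0.495,0.04],0],[[0.703,-0.495,0.04],0],[[0.703,-0.495,0.04],0],[[0.703,-0.495,0.04],0],[[0.703,-0.495,0.04],0]], "gripper": 0, "newtons": 30}}

```text
clock: 2.47
tool_pos: [0.5769, -0.0936, 0.2308]
eef_rot: [0.99, 0.144, -0.001, 0.001]
contact_force: [0.3, -0.7, -0.2]
opening: 0.003
```

```bash
cat > look.py <<'E'
from h import *
import sys
def look(n,dz=0.0):
    s=get_state();print(round(s['clock'],2),np.round(s['tool_pos'],4),np.round(s['eef_rot'],4),'q',np.round(s['q'],2),np.round(s['contact_force'],1),s['opening'])
    Rm=R.from_quat(s['eef_rot']).as_matrix();print('yaw',np.degrees(np.arctan2(Rm[1,0],Rm[0,0])))
    save('wrist',n)
    for t,z in [('pin',.034),('notch',.0445-dz),('rose_center',.0445-dz),('rib_left',.0575-dz),('rib_right',.0575-dz)]:
        for d in mark_of(t,'wrist')[:2]: print(t,round(d['p'],2),np.round(d['pixel']),np.round(ray('wrist',*d['pixel'],z),4))
if __name__=='__main__': look(sys.argv[1],float(sys.argv[2]) if len(sys.argv)>2 else 0)
E
python3 look.py w1
```

```text
2.47 [ 0.5769 -0.0936  0.2308] [ 9.896e-01  1.439e-01 -6.000e-04  6.000e-04] q [ 0.14  0.67 -0.1   1.73  0.09  0.75 -1.29] [ 0.3 -0.7 -0.2] 0.002749600683002875
yaw 16.545441532486134
pin 0.82 [173. 373.] [ 0.6152 -0.1261  0.034 ]
notch 0.72 [143. 304.] [ 0.6236 -0.0645  0.0445]
rose_center 0.74 [192. 321.] [ 0.5895 -0.0881  0.0445]
rib_left 0.83 [219. 272.] [ 0.5606 -0.0562  0.0575]
rib_right 0.64 [198. 366.] [ 0.5983 -0.1221  0.0575]
```

View pics/w1.png

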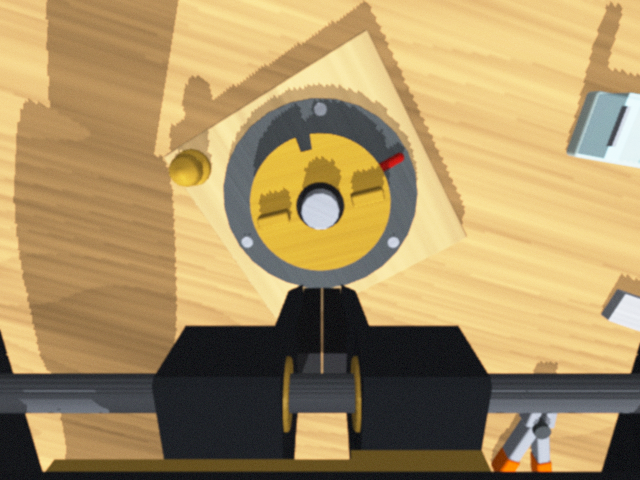

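Run:
```python
from h import *
def P(row,col,z): return ray('wrist',row,col,z)
pts=[(133,320,.0445),(270,320,.0445),(202,250,.0445),(202,391,.0445),(208,321,.063),(143,305,.0445),(160,394,.034)]
for p in pts: print(p,np.round(P(*p),4))
im=cv2.imread('pics/w1.png')
hsv=cv2.cvtColor(im,cv2.COLOR_BGR2HSV)
h,s,v=[hsv[...,i].astype(int) for i in range(3)]
# flange: fit dark gray disc ; rose: saturated yellow
m=((h>18)&(h<30)&(s>170)).astype(np.uint8);m[:100]=0;m[290:]=0;m[:,:215]=0;m[:,420:]=0
cs,_=cv2.findContours(m,cv2.RETR_EXTERNAL,cv2.CHAIN_APPROX_NONE)
c=max(cs,key=cv2.contourArea);hl=cv2.convexHull(c)[:,0]
W=np.array([P(y,x,.0445) for x,y in c[:,0]])
# robust circle R=.058
from scipy.optimize import least_squares
f=least_squares(lambda q:np.hypot(W[:,0]-q[0],W[:,1]-q[1])-q[2],[.58,-.09,.058],loss='soft_l1',f_scale=.001)
print('rose circle',f.x,len(W))
# red
mr=((((h<8)|(h>172))&(s>180)&(v>90))).astype(np.uint8);mr[:,:370]=0;mr[:, 430:]=0;mr[:130]=0;mr[190:]=0
ys,xs=np.nonzero(mr);wr=np.array([P(y,x,.033) for x,y in zip(xs,ys)])
c0=f.x[:2];d=wr.mean(0)[:2]-c0;print('pin ang',np.degrees(np.arctan2(d[1],d[0])),np.hypot(*d),len(wr))
crop=im[95:290,215:425];cv2.imwrite('pics/w1c.png',cv2.resize(crop,(630,585),interpolation=cv2.INTER_CUBIC))
```

```text
(133, 320, 0.0445) [ 0.6347 -0.0736  0.0445]
(270, 320, 0.0445) [ 0.5235 -0.1066  0.0445]
(202, 250, 0.0445) [ 0.5654 -0.034   0.0445]
(202, 391, 0.0445) [ 0.5986 -0.1453  0.0445]
(208, 321, 0.063) [ 0.5818 -0.0902  0.063 ]
(143, 305, 0.0445) [ 0.6241 -0.0644  0.0445]
(160, 394, 0.034) [ 0.6308 -0.1382  0.034 ]
rose circle [ 0.57920676 -0.08993887  0.05683069] 414
pin ang -43.16705293808162 0.06846744351100556 194
```

View pics/w1c.png

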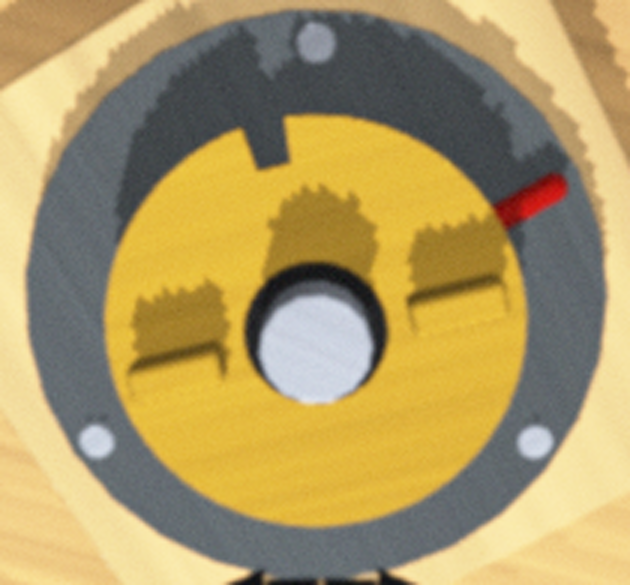

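```bash
cat > plan.py <<'E'
from h import *
C=np.array([.5792,-.0900])
def rel(targets,pose=None):
    """targets: list of (x,y,z,yawdeg) -> rows"""
    s=get_state();Rm=R.from_quat(s['eef_rot']).as_matrix();p=np.array(s['tool_pos']);y0=np.arctan2(Rm[1,0],Rm[0,0])
    Rm=np.array([[np.cos(y0),np.sin(y0),0],[np.sin(y0),-np.cos(y0),0],[0,0,-1]])
    print('now',np.round(p,4),np.degrees(y0))
    for x,y,z,w in targets:
        d=Rm.T@(np.array([x,y,z])-p)/.75
        t=-(np.radians(w)-y0); t=(t+np.pi)%(2*np.pi)-np.pi
        print([[*map(float,np.round(d,3))],float(np.round(t/2,3))])
def polar(phi,rad,g,z,dyaw=90):
    a=np.radians(phi);e=np.array([np.cos(a),np.sin(a)]);t=np.array([-e[1],e[0]])
    q=C+rad*e+g*t;return (*q,z,phi+dyaw)
E
python3 - <<'E'
from plan import *
rel([polar(-60.4,.041,.021,.115),polar(-60.4,.041,.021,.072)])
E
```

```text
now [ 0.5777 -0.0921  0.2309] 16.654903031155058
[[0.042, 0.045, 0.154], -0.113]
[[0.042, 0.045, 0.212], -0.113]
```

Call:
{"op": "jog_arm", "data": {"rows": [[[0.042,0.045,0.05],-0.113],[[0.042,0.045,0.1],-0.113],[[0.042,0.045,0.154],-0.113],[[0.042,0.045,0.154],-0.113],[[0.042,0.045,0.17],-0.113],[[0.042,0.045,0.19],-0.113],[[0.042,0.045,0.205],-0.113],[[0.042,0.045,0.212],-0.113],[[0.042,0.045,0.212],-0.113],[[0.042,0.045,0.212],-0.113]]}}

```text
clock: 3.6
tool_pos: [0.6184, -0.1145, 0.0727]
eef_rot: [0.967, 0.256, 0.001, 0.0]
contact_force: [-0.2, 0.2, 1.2]
opening: 0.004
```

```bash
python3 look.py w2; python3 -c "
from plan import *
L=[]
for d in range(0,73,4): L.append(polar(-60.4-d,.041,.0145,.072))
rel(L)"
```

```text
3.6 [ 0.6184 -0.1145  0.0727] [9.667e-01 2.561e-01 6.000e-04 3.000e-04] q [ 0.18  0.95 -0.13  1.68  0.2   0.53 -1.12] [-0.2  0.2  1.2] 0.0042163811121143455
yaw 29.674422807830275
notch 0.98 [236. 222.] [ 0.6229 -0.0642  0.0445]
rib_left 0.57 [359. 137.] [ 0.5606 -0.0569  0.0575]
rib_left 0.51 [238. 224.] [ 0.6281 -0.0662  0.0575]
rib_right 0.75 [359. 321.] [ 0.5992 -0.1246  0.0575]
now [ 0.6182 -0.1147  0.0724] 29.65942596050814
[[-0.01, 0.0, 0.0], 0.001]
[[-0.013, 0.002, 0.0], 0.035]
[[-0.017, 0.002, 0.0], 0.07]
[[-0.021, 0.003, 0.0], 0.105]
[[-0.025, 0.004, 0.0], 0.14]
[[-0.029, 0.004, 0.0], 0.175]
[[-0.034, 0.003, 0.0], 0.21]
[[-0.038, 0.003, 0.0], 0.245]
[[-0.042, 0.002, 0.0], 0.28]
[[-0.045, 0.001, 0.0], 0.315]
[[-0.049, -0.0, 0.0], 0.35]
[[-0.053, -0.002, 0.0], 0.384]
[[-0.057, -0.003, 0.0], 0.419]
[[-0.06, -0.005, 0.0], 0.454]
[[-0.063, -0.008, 0.0], 0.489]
[[-0.067, -0.01, 0.0], 0.524]
[[-0.07, -0.013, 0.0], 0.559]
[[-0.072, -0.016, 0.0], 0.594]
[[-0.075, -0.019, 0.0], 0.629]
```

View pics/w2.png

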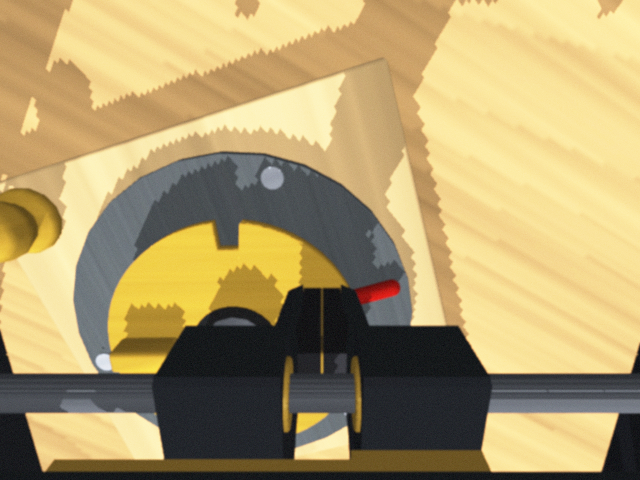

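Call:
{"op": "jog_arm", "data": {"rows": [[[-0.01,0.0,0],0],[[-0.013,0.002,0],0.035],[[-0.017,0.002,0],0.07],[[-0.021,0.003,0],0.105],[[-0.025,0.004,0],0.14],[[-0.029,0.004,0],0.175],[[-0.034,0.003,0],0.21],[[-0.038,0.003,0],0.245],[[-0.042,0.002,0],0.28],[[-0.045,0.001,0],0.315],[[-0.049,0.0,0],0.35],[[-0.053,-0.002,0],0.384],[[-0.057,-0.003,0],0.419],[[-0.06,-0.005,0],0.454],[[-0.063,-0.008,0],0.489],[[-0.067,-0.01,0],0.524],[[-0.067,-0.01,0],0.524]]}}

```text
clock: 5.32
tool_pos: [0.5708, -0.1334, 0.0722]
eef_rot: [0.965, -0.263, 0.001, 0.0]
contact_force: [1.4, -0.4, 1.0]
opening: 0.002
```

```bash
python3 look.py w3; python3 -c "
from plan import *
L=[]
for d in range(60,82,2): L.append(polar(-60.4-d,.041,.0145,.072))
rel(L)"
```

```text
5.32 [ 0.5708 -0.1334  0.0722] [ 9.648e-01 -2.631e-01  1.000e-03  2.000e-04] q [ 0.09  0.92  0.11  1.82 -0.21  0.41 -1.76] [ 1.4 -0.4  1. ] 0.0022928360353558063
yaw -30.506941195995594
pin 0.75 [216. 256.] [ 0.6152 -0.1269  0.034 ]
notch 0.68 [218. 227.] [ 0.6221 -0.1194  0.0445]
rib_left 0.78 [338. 128.] [ 0.6017 -0.0595  0.0575]
rib_right 0.78 [349. 318.] [ 0.5575 -0.1245  0.0575]
now [ 0.5709 -0.1334  0.0719] -30.347537193453896
[[-0.0, -0.001, -0.0], 0.0]
[[-0.002, -0.0, -0.0], 0.018]
[[-0.004, 0.0, -0.0], 0.035]
[[-0.006, 0.001, -0.0], 0.053]
[[-0.008, 0.001, -0.0], 0.07]
[[-0.01, 0.002, -0.0], 0.088]
[[-0.012, 0.002, -0.0], 0.105]
[[-0.014, 0.002, -0.0], 0.123]
[[-0.016, 0.002, -0.0], 0.14]
[[-0.018, 0.002, -0.0], 0.158]
[[-0.02, 0.002, -0.0], 0.175]
```

View pics/w3.png

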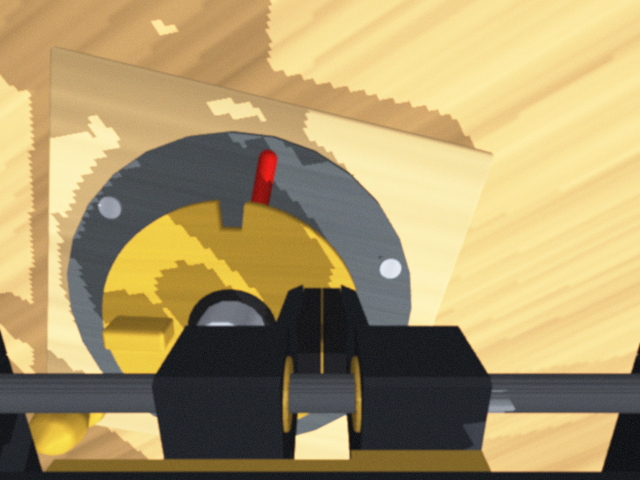

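```bash
cat > ang.py <<'E'
from plan import *
def seg(n,dz=0):
    im=cv2.imread(f'pics/{n}.png');hsv=cv2.cvtColor(im,cv2.COLOR_BGR2HSV);h,s,v=[hsv[...,i].astype(int) for i in range(3)]
    mr=((((h<8)|(h>172))&(s>150)&(v>70))).astype(np.uint8);mr[:100]=0;mr[300:]=0;mr[:,:150]=0;mr[:,420:]=0
    k,l,st,ce=cv2.connectedComponentsWithStats(mr);i=1+np.argmax(st[1:,4])
    ys,xs=np.nonzero(l==i);w=np.array([ray('wrist',y,x,.032)[:2] for x,y in zip(xs,ys)])
    d=w.mean(0)-C;vx,vy,x0,y0=cv2.fitLine(w.astype(np.float32),2,0,.01,.01).ravel()
    print('pin n',len(w),'mean dir',np.degrees(np.arctan2(d[1],d[0])),'r',np.hypot(*d),'axis',np.degrees(np.arctan2(vy,vx)))
E
python3 - <<'E'
from ang import *
seg('w3')
for p in [(229,221),(229,243),(204,219),(202,244),(229,232),(204,231.5)]:
    w=ray('wrist',*p,.0445)[:2]-C;print(p,np.degrees(np.arctan2(w[1],w[0])),np.hypot(*w))
im=cv2.imread('pics/w3.png');cv2.imwrite('pics/w3c.png',cv2.resize(im[130:290,150:350],(800,640)[:1]+(600,),interpolation=2))
E
```

```text
pin n 923 mean dir -45.47856078300355 r 0.06879383409504512 axis -43.64958
(229, 221) -31.660688506722774 0.04716145693423258
(229, 243) -42.449388163151376 0.048213979080438285
(204, 219) -31.480805791565256 0.05770130496905192
(202, 244) -41.221155265755904 0.05957678970285228
(229, 232) -37.114730578292175 0.04747654497003816
(204, 231.5) -36.44650704096989 0.058014761239569376
```

View pics/w3c.png

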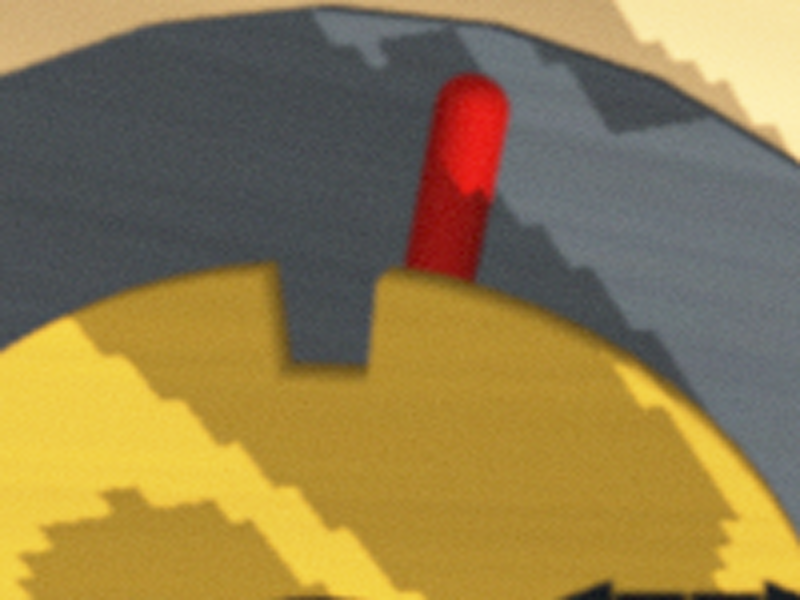

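Call:
{"op": "jog_arm", "data": {"rows": [[[-0.002,0.0,0],0.018],[[-0.004,0.0,0],0.035],[[-0.006,0.001,0],0.053],[[-0.008,0.001,0],0.07],[[-0.008,0.001,0],0.07]]}}

```text
clock: 6.03
tool_pos: [0.5642, -0.1307, 0.0716]
eef_rot: [0.944, -0.33, -0.0, 0.0]
contact_force: [1.3, -2.2, 0.6]
opening: 0.001
```

```bash
python3 look.py w4
python3 - <<'E'
from ang import *
seg('w4')
im=cv2.imread('pics/w4.png');cv2.imwrite('pics/w4c.png',cv2.resize(im[130:290,150:350],(750,600),interpolation=2))
E
```

```text
6.03 [ 0.5642 -0.1307  0.0716] [ 9.44e-01 -3.30e-01 -5.00e-04  4.00e-04] q [ 0.07  0.92  0.13  1.84 -0.27  0.4  -1.84] [ 1.3 -2.2  0.6] 0.0006756884376620675
yaw -38.541387423391505
pin 0.84 [207. 236.] [ 0.6173 -0.1268  0.034 ]
pin 0.69 [214. 238.] [ 0.6147 -0.1253  0.034 ]
notch 0.88 [217. 234.] [ 0.6155 -0.1268  0.0445]
rib_left 0.74 [332. 131.] [ 0.6068 -0.0654  0.0575]
rib_right 0.61 [350. 318.] [ 0.5521 -0.1199  0.0575]
pin n 1240 mean dir -45.356006817803355 r 0.06540610985190756 axis -43.718193
```

View pics/w4c.png

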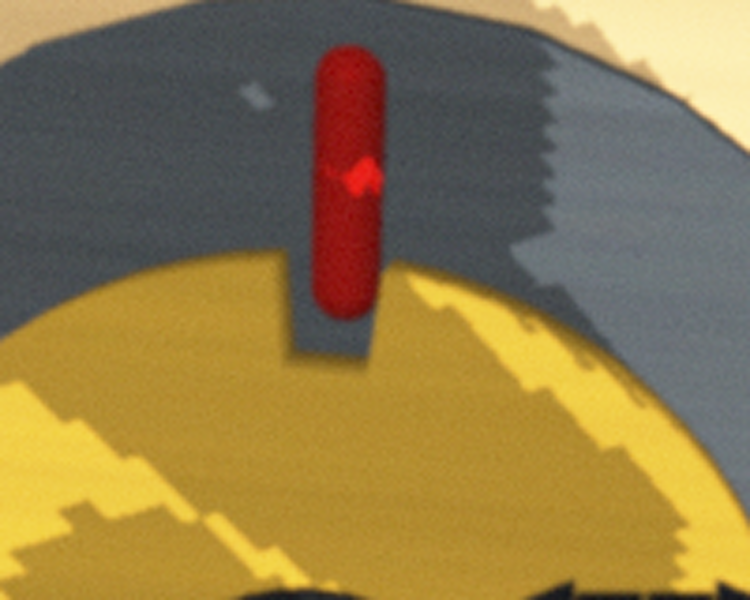

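Run:
```python
from ang import *
f=lambda x,y:(130+y/3.75,150+x/3.75)
def a(x,y,z,Cc): 
    w=ray('wrist',*f(x,y),z)[:2]-Cc;return round(float(np.degrees(np.arctan2(w[1],w[0]))),2),round(float(np.hypot(*w)),4)
for dC in [(0,0),(.0015,.0015),(-.0012,-.0012)]:
    Cc=C+np.array(dC)
    print(dC,'notch TL,TR,mid', a(286,270,.0445,Cc),a(387,270,.0445,Cc), 'in',a(289,357,.0445,Cc),a(367,365,.0445,Cc))
    print(' pin', a(347,290,.030,Cc),a(350,80,.030,Cc),a(349,180,.030,Cc))
s=get_state();m,T=ext('wrist');print(T[:3,3])
```

```text
(0, 0) notch TL,TR,mid (-41.85, 0.0577) (-52.29, 0.0593) in (-42.03, 0.048) (-52.12, 0.0483)
 pin (-45.88, 0.0521) (-44.93, 0.0764) (-45.32, 0.0651)
(0.0015, 0.0015) notch TL,TR,mid (-43.96, 0.0576) (-54.31, 0.0596) in (-44.57, 0.0479) (-54.6, 0.0487)
 pin (-48.21, 0.0521) (-46.52, 0.0764) (-47.19, 0.0651)
(-0.0012, -0.0012) notch TL,TR,mid (-40.17, 0.0578) (-50.66, 0.0591) in (-40.01, 0.0481) (-50.12, 0.0482)
 pin (-44.01, 0.0521) (-43.65, 0.0764) (-43.83, 0.0651)
[ 0.62737058 -0.18113585  0.19483859]
```

Call:
{"op": "jog_arm", "data": {"rows": [[[0.003,0,0],0],[[0.004,0,-0.02],0],[[0.004,0,-0.06],0],[[0.0,-0.02,-0.08],0.02],[[-0.01,-0.055,-0.08],0.045],[[-0.019,-0.057,-0.08],0.045],[[-0.019,-0.057,-0.08],0.045],[[-0.019,-0.057,-0.08],0.045]]}}

```text
clock: 7.0
tool_pos: [0.5793, -0.0875, 0.1311]
eef_rot: [0.929, -0.37, -0.001, 0.0]
contact_force: [0.1, -0.3, -0.9]
opening: 0.008
```

```bash
python3 look.py w5
python3 - <<'E'
from ang import *
seg('w5')
im=cv2.imread('pics/w5.png');cv2.imwrite('pics/w5c.png',cv2.resize(im[130:290,220:420],(750,600),interpolation=2))
E
```

```text
7.0 [ 0.5793 -0.0875  0.1311] [ 9.290e-01 -3.701e-01 -1.200e-03  2.000e-04] q [-0.05  0.83  0.21  1.8  -0.3   0.54 -1.98] [ 0.1 -0.3 -0.9] 0.008290569209822912
yaw -43.439764730750696
pin 0.97 [156. 326.] [ 0.6157 -0.1285  0.034 ]
notch 0.84 [158. 328.] [ 0.6153 -0.1299  0.0445]
rib_left 0.79 [253. 256.] [ 0.6067 -0.0669  0.0575]
rib_right 0.77 [254. 399.] [ 0.5523 -0.1229  0.0575]
pin n 734 mean dir -46.24348078039833 r 0.06689147482205846 axis -44.08492
```

View pics/w5.png

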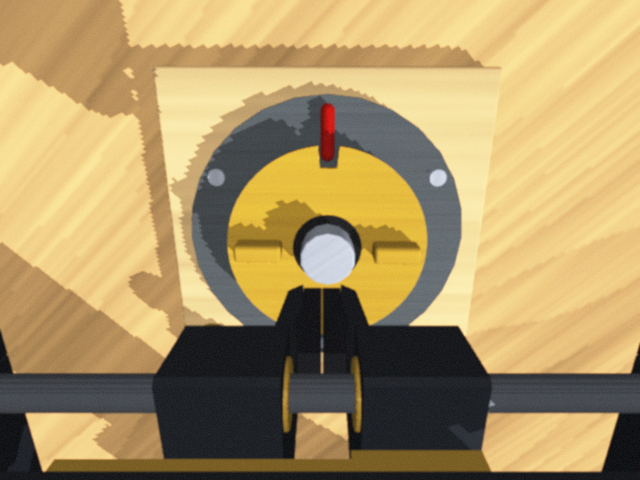

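View pics/w5c.png

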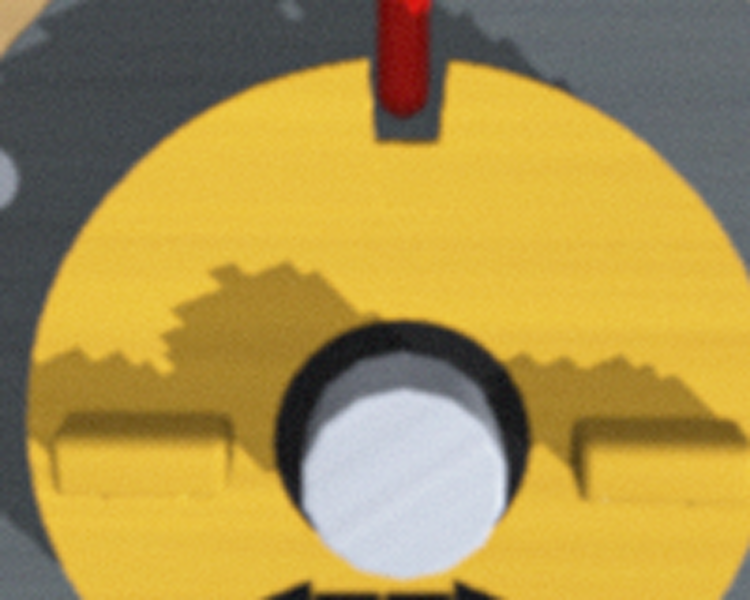

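```bash
cat > fine.py <<'E'
from ang import *
from scipy.optimize import least_squares
def fine(n,zt=.0445,dz=0.0,c0=220,c1=440,r0=95):
    im=cv2.imread(f'pics/{n}.png');hsv=cv2.cvtColor(cv2.GaussianBlur(im,(3,3),0),cv2.COLOR_BGR2HSV);h,s,v=[hsv[...,i].astype(int) for i in range(3)]
    m=((h>15)&(h<32)&(s>140)).astype(np.uint8);m[:r0+35]=0;m[300:]=0;m[:,:c0]=0;m[:,c1:]=0
    cs,_=cv2.findContours(m,cv2.RETR_EXTERNAL,cv2.CHAIN_APPROX_NONE);c=max(cs,key=cv2.contourArea)[:,0]
    W=np.array([ray('wrist',y,x,zt)[:2] for x,y in c if y<270])
    f=least_squares(lambda q:np.hypot(W[:,0]-q[0],W[:,1]-q[1])-q[2],[.58,-.09,.058],loss='soft_l1',f_scale=.0005)
    print('circle',np.round(f.x,4));Cc=f.x[:2]
    mr=((((h<10)|(h>170))&(s>130)&(v>60))).astype(np.uint8)
    for row in range(r0+40,r0+80,2):
        # nearest brass on both sides from the pin column
        k=np.nonzero(m[row])[0];L=k[k<328];Rr=k[k>328]
        if len(L)==0 or len(Rr)==0 or Rr[0]-L[-1]>28 or Rr[0]-L[-1]<5: continue
        a=[]
        for col in (L[-1]+.5,Rr[0]-.5):
            w=ray('wrist',row,col,zt)[:2]-Cc;a.append(w)
        mid=(a[0]+a[1])/2
        p=np.nonzero(mr[row,315:342])[0]+315
        out=[row,L[-1],Rr[0],round(np.degrees(np.arctan2(mid[1],mid[0])),2),round(1e3*np.hypot(*mid),1),'w',round(1e3*np.hypot(*(a[0]-a[1])),1)]
        if len(p)>3:
            w=ray('wrist',row,(p[0]+p[-1])/2,.030)[:2]-Cc;out+=['pin',p[0],p[-1],round(np.degrees(np.arctan2(w[1],w[0])),2),round(1e3*np.hypot(*w),1)]
        print(*out)
    for row in range(r0+15,r0+50,8):
        p=np.nonzero(mr[row,315:342])[0]+315
        if len(p)>3:
            w=ray('wrist',row,(p[0]+p[-1])/2,.030)[:2]-Cc;print('pin',row,p[0],p[-1],round(np.degrees(np.arctan2(w[1],w[0])),2),round(1e3*np.hypot(*w),1))
E
python3 -c "
from fine import *
fine('w5')"
```

```text
circle [ 0.5792 -0.0937  0.0575]
147 317 339 -44.26 57.1 w 11.2 pin 321 333 -43.94 55.6
149 318 339 -44.55 56.0 w 10.7 pin 321 333 -43.95 54.5
151 318 339 -44.57 55.0 w 10.7 pin 321 333 -43.96 53.4
153 318 338 -44.31 53.9 w 10.2 pin 321 333 -43.98 52.3
155 319 338 -44.62 52.9 w 9.7 pin 321 333 -43.99 51.1
157 319 338 -44.64 51.8 w 9.7 pin 322 332 -44.0 50.0
159 319 338 -44.67 50.7 w 9.7 pin 323 331 -44.01 48.8
161 319 337 -44.39 49.7 w 9.2
163 319 337 -44.41 48.6 w 9.2
165 319 337 -44.43 47.5 w 9.2
pin 110 321 334 -44.01 75.8
pin 118 321 334 -44.05 71.5
pin 126 321 334 -44.09 67.2
pin 134 321 333 -43.88 62.9
pin 142 321 333 -43.92 58.4
```

```bash
python3 -c "
from plan import *
a=np.radians(-44.2);x,y=np.array([.579,-.092])-.040*np.array([np.cos(a),np.sin(a)])
rel([(x,y,z,-43.5) for z in (.131,.08,.07,.0665,.0565,.0545)])"
```

```text
now [ 0.58   -0.0893  0.1315] -43.63324888796653
[[-0.052, 0.003, 0.001], -0.001]
[[-0.052, 0.003, 0.069], -0.001]
[[-0.052, 0.003, 0.082], -0.001]
[[-0.052, 0.003, 0.087], -0.001]
[[-0.052, 0.003, 0.1], -0.001]
[[-0.052, 0.003, 0.103], -0.001]
```

Move over, then down to just before contact and slowly to ~2.5 mm, checking force.

Call:
{"op": "jog_arm", "data": {"rows": [[[-0.052,0.003,0],0],[[-0.052,0.003,0],0],[[-0.052,0.003,0.035],0],[[-0.052,0.003,0.069],0],[[-0.052,0.003,0.08],0],[[-0.052,0.003,0.084],0],[[-0.052,0.003,0.087],0],[[-0.052,0.003,0.089],0],[[-0.052,0.003,0.091],0],[[-0.052,0.003,0.091],0]]}}

```text
clock: 8.13
tool_pos: [0.5498, -0.0631, 0.0648]
eef_rot: [0.929, -0.371, -0.001, 0.0]
contact_force: [-2.5, 0.7, 3.5]
opening: 0.004
```

```bash
python3 look.py w6 0.003
python3 - <<'E'
import cv2
im=cv2.imread('pics/w6.png');cv2.imwrite('pics/w6c.png',cv2.resize(im[80:300,200:450],(682,600),interpolation=2))
E
```

```text
8.13 [ 0.5498 -0.0631  0.0648] [ 9.286e-01 -3.712e-01 -5.000e-04  0.000e+00] q [-0.05  0.91  0.14  1.92 -0.34  0.33 -1.97] [-2.5  0.7  3.5] 0.004079289336781102
yaw -43.57713323851759
pin 0.62 [ 71. 322.] [ 0.6166 -0.1279  0.034 ]
rib_left 0.86 [220. 213.] [ 0.6065 -0.0638  0.0545]
rib_right 0.94 [224. 431.] [ 0.5514 -0.12    0.0545]
rib_right 0.28 [193. 326.] [ 0.5858 -0.1002  0.0545]
```

View pics/w6c.png

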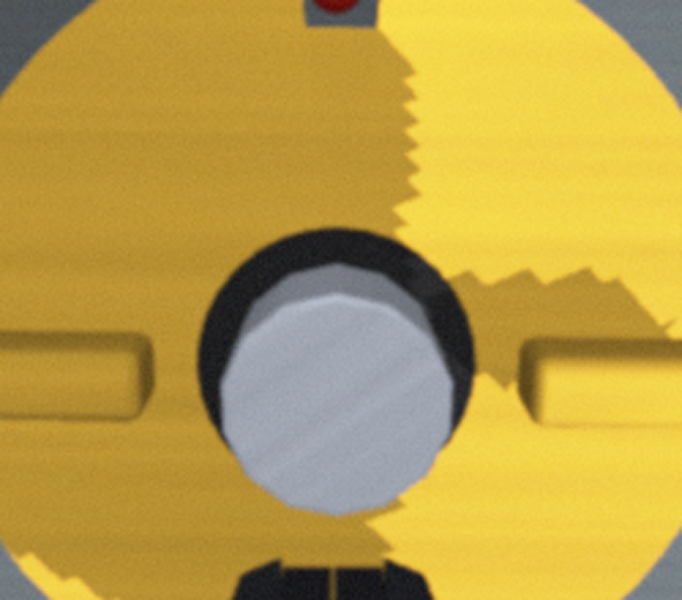

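Call:
{"op": "jog_arm", "data": {"rows": [[[0,0,0.002],0],[[0,0,0.004],0],[[0,0,0.006],0],[[0,0,0.008],0],[[0,0,0.01],0],[[0,0,0.012],0],[[0,0,0.012],0],[[0,0,0.012],0]]}}

```text
clock: 9.1
tool_pos: [0.5502, -0.0629, 0.0562]
eef_rot: [0.929, -0.371, -0.0, -0.0]
contact_force: [-4.0, 0.4, 13.2]
opening: 0.007
```

Call:
{"op": "jog_arm", "data": {"rows": [[[0,0,0.001],0],[[0,0,0.002],0],[[0,0,0.003],0],[[0,0,0.003],0],[[0,0,0.003],0]]}}

```text
clock: 9.52
tool_pos: [0.5503, -0.0627, 0.0553]
eef_rot: [0.929, -0.371, 0.0, -0.001]
contact_force: [-6.6, 2.5, 25.9]
opening: 0.006
```

```bash
python3 look.py w7 0.01
```

```text
9.52 [ 0.5503 -0.0627  0.0553] [ 9.286e-01 -3.712e-01  2.000e-04 -7.000e-04] q [-0.05  0.93  0.13  1.92 -0.35  0.31 -1.97] [-6.6  2.5 25.9] 0.006096788463938844
yaw -43.57645675755587
pin 0.61 [ 69. 326.] [ 0.6159 -0.1283  0.034 ]
rib_right 0.94 [228. 432.] [ 0.5509 -0.1186  0.0475]
```

View pics/w7.png

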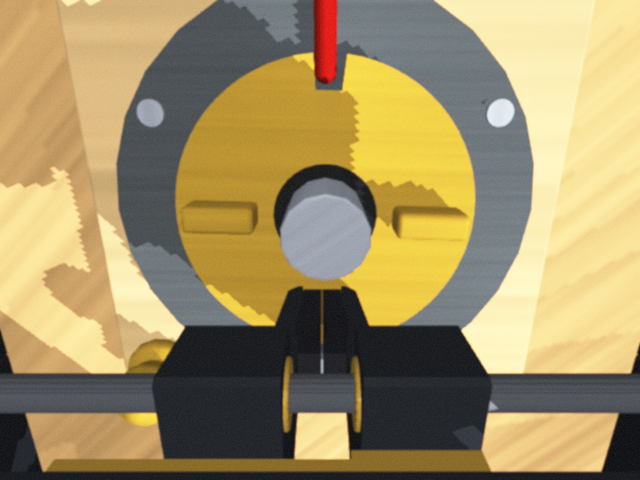

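Call:
{"op": "jog_arm", "data": {"rows": [[[0,0,-0.006],0],[[0,0,-0.03],0],[[0,0,-0.08],0],[[0,0,-0.13],0],[[0,0,-0.13],0],[[0,0,-0.13],0]]}}

```text
clock: 10.32
tool_pos: [0.5528, -0.0633, 0.1523]
eef_rot: [0.929, -0.371, 0.003, -0.001]
contact_force: [0.4, 0.8, -1.3]
opening: 0.009
```

```bash
python3 look.py w8 0.01
python3 - <<'E'
from h import *
im=cv2.imread('pics/w8.png');cv2.imwrite('pics/w8c.png',cv2.resize(im[80:300,200:450],(682,600),interpolation=2))
a=save('scene','scene8');cv2.imwrite('pics/s8c.png',cv2.resize(a[220:340,240:370,::-1],(650,600),interpolation=2))
E
```

```text
10.32 [ 0.5528 -0.0633  0.1523] [ 9.286e-01 -3.710e-01  3.400e-03 -9.000e-04] q [-0.1   0.77  0.22  1.89 -0.31  0.51 -2.  ] [ 0.4  0.8 -1.3] 0.009190035818025329
yaw -43.551563789100626
pin 0.85 [ 93. 325.] [ 0.6122 -0.1252  0.034 ]
notch 0.66 [ 90. 331.] [ 0.61   -0.1287  0.0345]
rib_left 0.7 [177. 259.] [ 0.6038 -0.0655  0.0475]
rib_right 0.9 [183. 392.] [ 0.5474 -0.1193  0.0475]
```

View pics/w8c.png

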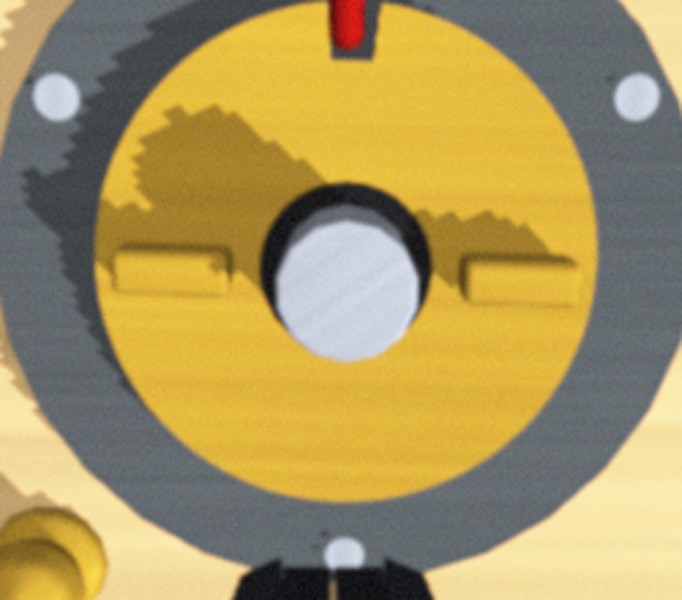

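View pics/s8c.png

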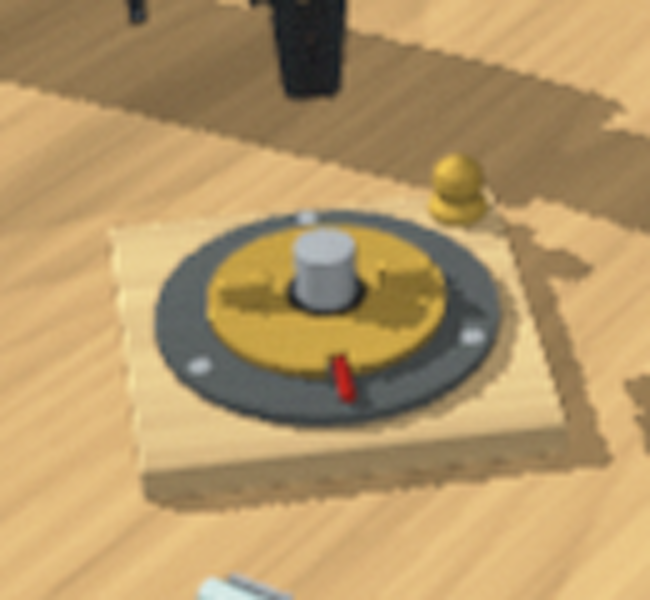

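Run:
```python
from ang import *
from scipy.optimize import least_squares
# z such that fitted radius equals .058 / w5 calib .0575 ; needs the current pose = w8
im=cv2.imread('pics/w8.png');hsv=cv2.cvtColor(cv2.GaussianBlur(im,(3,3),0),cv2.COLOR_BGR2HSV);h,s,v=[hsv[...,i].astype(int) for i in range(3)]
m=((h>15)&(h<32)&(s>140)).astype(np.uint8);m[270:]=0;m[:82]=0;m[:,:232]=0;m[:,425:]=0
c=max(cv2.findContours(m,cv2.RETR_EXTERNAL,cv2.CHAIN_APPROX_NONE)[0],key=cv2.contourArea)[:,0]
for z in (.0345,.037,.042):
    W=np.array([ray('wrist',y,x,z)[:2] for x,y in c if 90<y<265])
    f=least_squares(lambda q:np.hypot(W[:,0]-q[0],W[:,1]-q[1])-q[2],[.58,-.09,.058],loss='soft_l1',f_scale=.0005);print(z,np.round(f.x,4))
```

```text
0.0345 [ 0.5745 -0.0916  0.0564]
0.037 [ 0.5748 -0.0919  0.0559]
0.042 [ 0.5755 -0.0925  0.0547]
```

Call:
{"op": "jog_arm", "data": {"rows": [[[0,0,-0.05],0],[[-0.03,0,-0.1],0],[[-0.06,0,-0.12],0],[[-0.06,0,-0.12],0],[[-0.06,0,-0.12],0],[[-0.06,0,-0.12],0],[[-0.06,0,-0.12],0]]}}

```text
clock: 11.25
tool_pos: [0.5179, -0.0327, 0.2386]
eef_rot: [0.928, -0.371, -0.001, 0.001]
contact_force: [-0.1, -0.5, 0.0]
opening: 0.001
```

Run:
```python
from h import *
s=get_state();print(s['clock'],s['tool_pos'],s['contact_force'],np.abs(s['qd']).max())
save('top','top9');save('wrist','w9')
```

```text
11.25 [ 0.51792148 -0.03268043  0.23860818] [-0.10580029 -0.53068287  0.03219063] 0.0043440438699271595
```

View pics/w9.png

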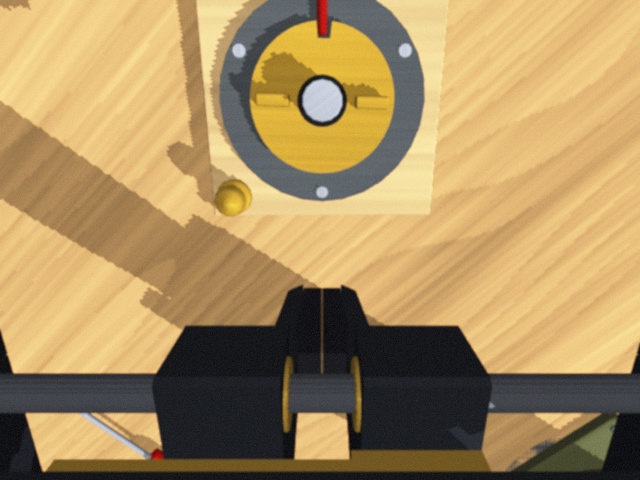

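View pics/top9.png

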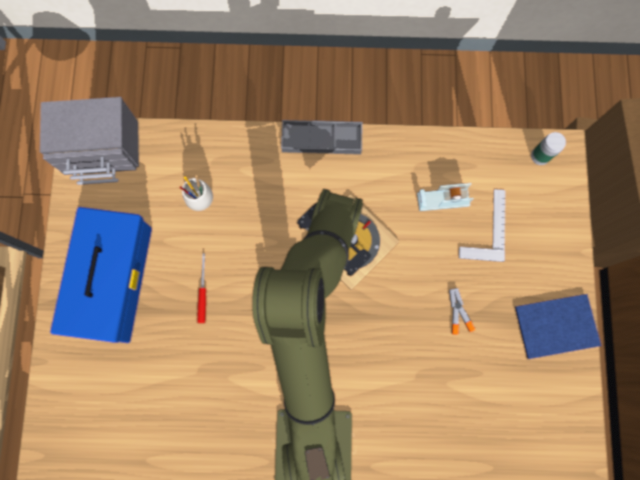

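The rose sits low, with the pin inside the notch at about (323, 25). The finial and everything else are undisturbed, and the arm is clear and still.

```bash
python3 -c "
from plant import workorder
print(workorder.finish_job())"
```

```text
the job is handed in; nothing more can be done
None
```

The rose is turned into line with the pin and pressed down, as far as I can tell fully home, and the job is handed in at about 11.3 s of the 48 s. I turned it about 73° clockwise by pushing the right rib sideways with the closed fingertip, then pressed its flat top on the side opposite the notch.

- **Alignment:** before the press, the notch measured about 0.5° past the pin, inside the roughly 2° it allows. In the later pictures the pin lies inside the notch, a little off its middle.
- **Depth:** the fingertip ended about 34 mm above the table. Pressing further raised the force from 13 to 26 N with only about 1 mm more movement, so the rose appears to be on its stop. If the rim had landed on the pin, it would have stopped at about 42 mm.
- **Weaker check:** estimating the rose's height from its apparent size in the picture was only rough. It agreed with a low position but cannot prove the last millimetre. Position estimates of the rose's centre also differed by up to about 5 mm between views.
- **Surroundings:** the finial and the other things look undisturbed in the last pictures. The arm was raised clear and still, with no contact force beyond sensor noise.

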